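Power-up order on the repair bench

ROBOT

A 6-joint arm with a two-finger parallel gripper is mounted at the origin on the work surface. World frame = base frame: x ahead of the robot, y to its left, z up, the work surface at z = 0. Lengths are in mm, angles in rad, forces in N, time in s.
With the tool pointing down it reaches from about 350 to 975 mm from the base axis. Payload 7.1 kg.
Tool frame: the origin (TCP) lies between the finger pads; the fingertips stand 19 mm ahead of it and the grasp point (between the pads) is the TCP (ctrl.tcp_to_tips is the distance from the TCP to the fingertips, in mm); z points along the fingers, y is the line along which they close (so a half turn about z gives the same grasp; the last joint's range is limited). The gripper opens to 88 mm and grips with 3 to 60 N. Pads are 20 mm wide; open, the fingers measure 115 mm over their backs; the gripper's body (75 mm by 178 mm) begins 61 mm behind the grasp point.
Start: joints at [-1.123, 0.423, 1.63, -0, 1.089, -0.019], TCP at [281.283, -558.108, 241.675] pointing down, gripper open.
Joint ranges: [-3, 3], [-0.9, 2.11], [0.09, 2.58], [-1.31, 4.45], [0.11, 2.69], [-2.54, 2.54]. Speed limits (rad/s): [2.39, 2.39, 3.01, 3.14, 3.14, 3.14].

INTERFACE

Orientations are given as a rotation vector (axis times angle).
In Python, from workcell import status, optics, ctrl gives the robot as it stands. The module is installed in compiled form; this text tells all that it offers.
- The arm moves only by the shell command python3 -m inch 'ROWS'. ROWS is JSON, a list that holds one entry, the list of rows, each a list of 7 numbers: the shift along the tool's x, y, z in mm, then the turn, a rotation vector about the tool's x, y, z in rad, then the opening in per cent of the stroke, from 0 (shut) to 100 (fully open). A call has 1 to 20 rows; each row is the pose to reach, as a shift and turn from the pose commanded when the call began, along the tool's axes at that moment; what a row does not reach only later rows make up. A row lasts 1/10 s, in which the tool goes at most 50 mm and 8.59 degrees, less where a joint would pass 70% of its speed; a pose out of reach is approached as far as the arm can. A call with a gripper value outside its range is refused whole. The fingers move at their own pace and stop on an object; the grip force is fixed at half the most. Time passes only in rows, so rows that repeat a pose let the fingers close. It gives the time, the measured TCP pose, the force, the opening and the grip force at its end, in the units of the state.
- status.get_obs(): the state, without advancing time (a new reading comes with each control period).
- optics.get_image(name): name is "side" or "top" or "wrist"; returns a dict with "frame" (480x640x3 uint8, red, green, blue), "fx", "fy", "cx", "cy" (pixels), "rvec" (rotation vector, rad) and "tvec" (3), from world to camera coordinates, as OpenCV has them; the wrist camera has in their place "hand_eye" (4x4, takes a point from camera to tool coordinates, whose origin is the TCP and whose axes are the flange's). Camera axes: x right, y down, z forward; pixel columns grow to the right and rows downward; lengths in mm; the calibration is good to about 2 mm. The wrist camera is an equidistant fisheye: a pixel r from the principal point sees the ray r / f radians off the axis. A picture is of the moment at which its call begins: read the wrist's pose just before it. There is no depth.
- ctrl.close_job(): hands the job in; it is judged then, once.
The state is a dict: "t": time; "qpos": joint angles; "qvel": joint speeds; "joint_torque": joint torques, N m; "ee_pos": TCP position; "orientation": TCP orientation; "ft_force": force on the tool from outside, world axes, zero at the start; "moment": the same for the moment, N m; "width": finger opening in mm; "grasp_force": force on a finger pad.
Only numpy, scipy, OpenCV 4.12 (cv2) and the standard library are available. Lean on these libraries where they do the work, as an engineer would, in place of code of your own. Each camera call takes 0.05 s, during which the arm holds its last target. There are 200 camera calls.

TASK

Start up the test bench in the safe order: with the fingertips press the white button of the supply unit, then the green button of the fan unit, then the red button of the output unit, each pressed lightly until it is right down, where it stays. Do not press the yellow button of the discharge unit. Only touch the buttons: do not grip, lift or shift the units, and leave everything else on the bench where it is.

Things in the scene. Friction and masses are not known exactly. Their poses are not given: they have to be found in the camera images.
- supply_unit: loose bench module, the supply unit: light grey case with three coloured terminals on its +x face; case 90 x 70 x 55 mm (x, y, z), about 0.7 kg, on rubber feet. Origin: centre of its underside; z up. Its push button stands at the centre of its top.
- white_button (a joint): push button of the supply unit: white round cap, 36 mm across, its flat top 22 mm above the case when up. Value: how far it is pressed down in m, 0 (up, as it starts) to 0.012 (right down). It has no return spring: it moves down against about 3 N of friction (plus some drag if pushed fast) and stays where it is left; it counts as on from about 0.006. Pushing the unit with more than about 25 N is too hard.
- white_button_top (a point): centre of the flat top of the white button's cap; it goes down with the cap. 77 mm above the bench when the button is up, 65 mm when right down
- fan_unit: loose bench module, the fan unit: black case with a round fan on its +x face; case 90 x 70 x 55 mm (x, y, z), about 0.7 kg, on rubber feet. Origin: centre of its underside; z up. Its push button stands at the centre of its top.
- green_button (a joint): push button of the fan unit: green round cap, 36 mm across, its flat top 22 mm above the case when up. Value: how far it is pressed down in m, 0 (up, as it starts) to 0.012 (right down). It has no return spring: it moves down against about 3 N of friction (plus some drag if pushed fast) and stays where it is left; it counts as on from about 0.006. Pushing the unit with more than about 25 N is too hard.
- green_button_top (a point): centre of the flat top of the green button's cap; it goes down with the cap. 77 mm above the bench when the button is up, 65 mm when right down
- output_unit: loose bench module, the output unit: blue case with aluminium cooling fins on its +x face; case 90 x 70 x 55 mm (x, y, z), about 0.7 kg, on rubber feet. Origin: centre of its underside; z up. Its push button stands at the centre of its top.
- red_button (a joint): push button of the output unit: red round cap, 36 mm across, its flat top 22 mm above the case when up. Value: how far it is pressed down in m, 0 (up, as it starts) to 0.012 (right down). It has no return spring: it moves down against about 3 N of friction (plus some drag if pushed fast) and stays where it is left; it counts as on from about 0.006. Pushing the unit with more than about 25 N is too hard.
- red_button_top (a point): centre of the flat top of the red button's cap; it goes down with the cap. 77 mm above the bench when the button is up, 65 mm when right down
- discharge_unit: loose bench module, the discharge unit: dark steel case with a brown resistor on its +x face; case 90 x 70 x 55 mm (x, y, z), about 0.7 kg, on rubber feet. Origin: centre of its underside; z up. Its push button stands at the centre of its top.
- yellow_button (a joint): push button of the discharge unit: yellow round cap, 36 mm across, its flat top 22 mm above the case when up. Value: how far it is pressed down in m, 0 (up, as it starts) to 0.012 (right down). It has no return spring: it moves down against about 3 N of friction (plus some drag if pushed fast) and stays where it is left; it counts as on from about 0.006. Pushing the unit with more than about 25 N is too hard.
- yellow_button_top (a point): centre of the flat top of the yellow button's cap; it goes down with the cap. 77 mm above the bench when the button is up, 65 mm when right down
- screwdriver: loose screwdriver lying on the bench, about 170 mm long; bystander. Origin on its underside
- flux_bottle: amber bottle, 36 mm across, 90 mm tall, standing; bystander. Origin: centre of its foot
- solder_spool: metal solder spool, 50 mm across, 44 mm tall, standing; bystander. Origin: centre of its foot
- multimeter: yellow multimeter lying on its back, 150 x 75 x 41 mm (x, y, z); bystander. Origin: centre of its underside
- board_stack: stack of three green circuit boards, 100 x 80 x 55 mm (x, y, z); bystander. Origin: centre of its underside
- mug: white mug, 76 mm across, 85 mm tall, handle at its +y; bystander. Origin: centre of its foot
Things that resemble listed ones, but are neither listed nor needed, are in the scene too. What is shaped like the output_unit but pink is not meant. What is shaped like the supply_unit but orange or purple is not meant.

How it is judged:
By the outcome, as a careful person would: the job done as asked, in the order asked, and still so for the second after the job is handed in, with the robot touching nothing.
It also fails if it takes over 45 s, if anything falls off the work surface, if the arm or the gripper's body presses on something with over 40 N, if the wrist force passes 120 N, or if a joint passes its speed limit or range.

## Working session

There is one attempt and no reset: what is moved stays moved. The work goes in short steps, Python scripts to look and compute and a shell command to move; the robot and the scene stay as the last step left them, time stands still between calls to the robot, and variables do not carry over. Pictures are saved under pics/ and viewed, at most 10 in all, crops included, and the job is handed in when it is done.

```bash
mkdir -p pics
python3 - <<'E'
from workcell import status, optics, ctrl
import cv2,pickle
o=status.get_obs();print(o['t'],o['ee_pos'],o['orientation'],o['width'],ctrl.tcp_to_tips)
d={}
for n in("top","side"):
    m=optics.get_image(n);d[n]=m
    cv2.imwrite(f"pics/{n}.png",m["frame"][:,:,::-1]);print(n,m['fx'],m['cx'],m['cy'],m['rvec'],m['tvec'])
pickle.dump(d,open('d.pkl','wb'))
E
```

```text
0.0 [ 281.05492083 -557.6788617   240.9227284 ] [-3.05505162e+00 -7.26215351e-01  5.07689408e-04] 87.92002481160007 19.0
top 454.0842220583258 321.49511450328583 246.53643627586027 [ 2.1615856  -2.22156954  0.11779669] [  11.25789947  542.97631482 1062.98541087]
side 572.7839583745777 318.95865928958955 232.2676346649206 [ 0.18461731 -2.82114335  1.26081701] [ 544.08539942  116.91130174 1448.34416114]
```

View pics/top.png

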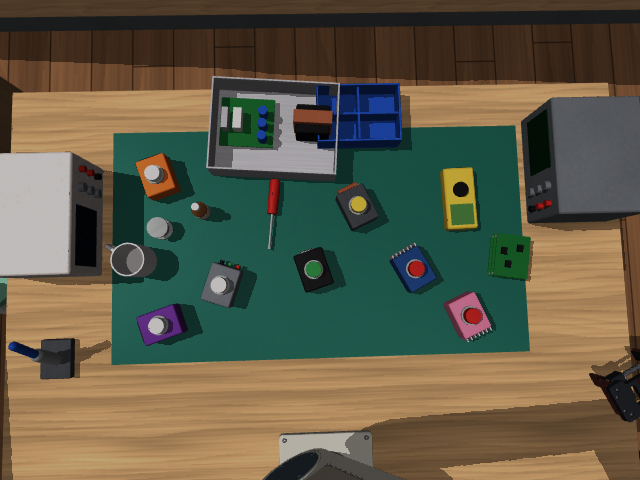

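View pics/side.png

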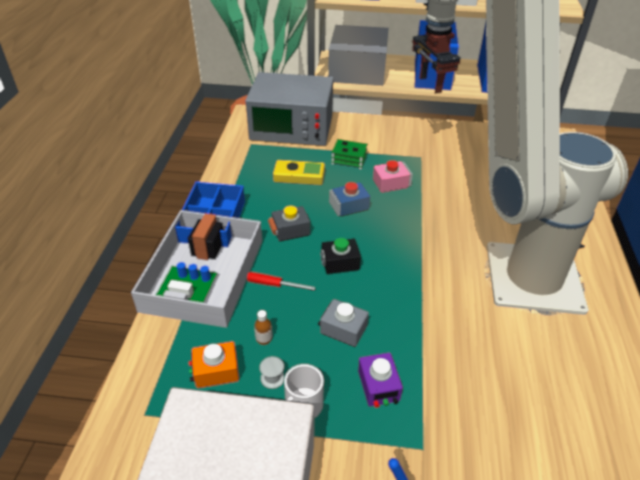

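Top view candidates:
- **White button:** grey case (219,285) fits the description. Orange (154,173) and purple (158,325) are decoys.
- **Red button:** blue case (416,268) fits. Pink (472,316) is a decoy.
- **Green button:** black case (314,269).
- **Yellow button:** (358,204), to be avoided.

In the side view the three I want are white (345,312), green (342,245) and red (351,189). Next is an enlarged composite crop to check the choice and refine the centres.

Run:
```python
import cv2,pickle,numpy as np
d=pickle.load(open('d.pkl','rb'))
rows=[]
for n,P in(("top",[(220,285),(314,270),(416,268)]),("side",[(345,315),(342,248),(351,192)])):
    r=[]
    for u,v in P:
        c=d[n]["frame"][v-20:v+20,u-20:u+20,::-1]
        c=cv2.resize(c,(260,260),interpolation=cv2.INTER_CUBIC)
        for k in range(0,260,65): cv2.line(c,(k,0),(k,6),(255,0,255),1);cv2.line(c,(0,k),(6,k),(255,0,255),1)
        r.append(c)
    rows.append(np.hstack(r))
cv2.imwrite("pics/c.png",np.vstack(rows))
```

```text
(no output)
```

View pics/c.png

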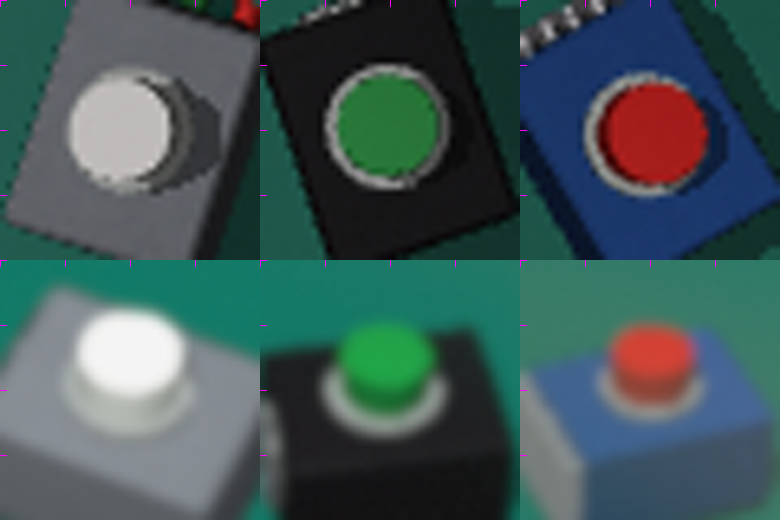

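The crops confirm the grey, black and blue cases with white, green and red caps. Cap-top centres are:
- **Top view:** (218.0,284.6), (313.3,269.0), (416.4,267.9)
- **Side view:** (344.6,308.6), (341.1,241.6), (351,185.3)

```bash
cat > h.py <<'E'
import numpy as np,cv2
from scipy.spatial.transform import Rotation as R
def toolrow(o,p,yaw_keep=True):
    return R.from_rotvec(o['orientation']).inv().apply(np.array(p)-o['ee_pos'])
E
python3 - <<'E'
import cv2,pickle,numpy as np
from workcell import status
from h import *
d=pickle.load(open('d.pkl','rb'))
def P(m):
    K=np.array([[m['fx'],0,m['cx']],[0,m['fy'],m['cy']],[0,0,1]])
    return K@np.c_[cv2.Rodrigues(np.array(m['rvec']))[0],m['tvec']],K
a=np.array([(218,284.6),(313.3,269),(416.4,267.9)]).T
b=np.array([(344.6,308.6),(341.1,241.6),(351,185.3)]).T
X=cv2.triangulatePoints(P(d['top'])[0],P(d['side'])[0],a,b);X=(X[:3]/X[3]).T
o=status.get_obs();print(R.from_rotvec(o['orientation']).as_matrix().round(3),o['ft_force'])
for x in X:print(x.round(1),toolrow(o,[x[0],x[1],x[2]+60]).round(1),np.hypot(*x[:2]))
Pt=P(d['top'])[0]
for uv,z in zip(a.T,[77]*3):
    A=Pt[:,[0,1]];H=np.c_[A,Pt[:,2]*z+Pt[:,3]];q=np.linalg.solve(H,[*uv,1]);print(q[:2]/q[2])
E
```

```text
[[ 0.893  0.45  -0.001]
 [ 0.45  -0.893  0.001]
 [ 0.    -0.001 -1.   ]] [-0.3775318   0.11512203 -0.66895718]
[461.1 231.6  80.4] [ 515.9 -623.7  101.4] 515.9559147851039
[490.   17.9  82.4] [ 445.6 -419.9   99.1] 490.3672060363212
[ 485.7 -214.8   83.2] [ 337.  -214.    98.1] 531.0898547067615
[459.18005506 232.17182834]
[488.21046051  17.81613431]
[ 484.25083961 -216.3163575 ]
```

```bash
python3 -m inch '[[[12,-15,0,0,0,0,0],[37,-45,0,0,0,0,0],[66,-80,0,0,0,0,0],[95,-115,0,0,0,0,0],[124,-150,0,0,0,0,0],[153,-185,0,0,0,0,0],[182,-220,0,0,0,0,0],[211,-255,0,0,0,0,0],[240,-290,0,0,0,0,0],[269,-325,0,0,0,0,0],[298,-360,0,0,0,0,0],[327,-395,0,0,0,0,0],[356,-430,0,0,0,0,0],[385,-465,0,0,0,0,0],[414,-500,0,0,0,0,0],[443,-535,10,0,0,0,0],[470,-570,25,0,0,0,0],[494,-600,40,0,0,0,0],[508,-617,55,0,0,0,0],[515,-624,65,0,0,0,0]]]'
python3 - <<'E'
from workcell import status, optics
from h import *
import cv2
o=status.get_obs();m=optics.get_image("wrist");print(o['ee_pos'],o['orientation'],o['qpos'],o['width'],o['ft_force'])
print(m['fx'],m['fy'],m['cx'],m['cy'],np.round(m['hand_eye'],3))
cv2.imwrite('pics/w1.png',m['frame'][:,:,::-1])
E
```

```text
t: 2.1
ee_pos: [460.1, 232.6, 175.4]
orientation: [3.055, 0.73, -0.002]
ft_force: [-0.7, -0.7, 0.1]
width: 0.6
grasp_force: 0.0
[460.06292427 232.59695526 175.38691496] [ 3.05543008e+00  7.30036610e-01 -1.83487711e-03] [4.44962853e-01 3.57905029e-01 1.91955613e+00 1.17172676e-04
 8.65306970e-01 1.54661546e+00] 0.611881653611562 [-0.70620568 -0.69718511  0.13066348]
371.64829954431775 371.64829954431775 316.66140908466036 238.86362489393906 [[-0.00000e+00 -9.57000e-01 -2.90000e-01  8.12770e+01]
 [ 1.00000e+00 -0.00000e+00  1.00000e-03  1.91000e-01]
 [-1.00000e-03 -2.90000e-01  9.57000e-01 -1.43662e+02]
 [ 0.00000e+00  0.00000e+00  0.00000e+00  1.00000e+00]]
```

View pics/w1.png

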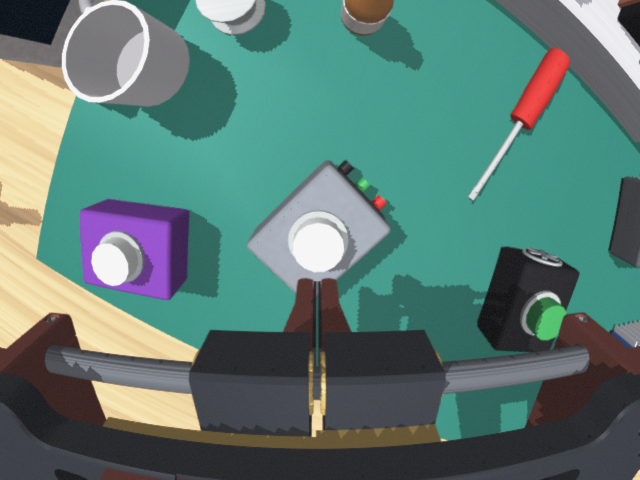

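The wrist view shows the white cap at (319,246) on the grey case with its terminals, the shut fingertips just before it, and green at (547,321).

```bash
cat >> h.py <<'E'
HE=None
def wpos(o,m,u,v,z):
    H=np.array(m['hand_eye']);p=np.array([u-m['cx'],v-m['cy']]);r=np.hypot(*p);t=r/m['fx']
    ray=np.r_[p/max(r,1e-9)*np.sin(t),np.cos(t)]
    Rt=R.from_rotvec(o['orientation']).as_matrix()
    c=Rt@H[:3,3]+o['ee_pos'];w=Rt@H[:3,:3]@ray
    return c+w*(z-c[2])/w[2]
E
python3 - <<'E'
from workcell import status, optics
from h import *
o=status.get_obs();m=optics.get_image("wrist")
for z in(77,82):
  for u,v in((319,245.5),(547,321)):
    p=wpos(o,m,u,v,z);print(z,p.round(1),toolrow(o,p).round(1))
E
```

```text
77 [463.8 232.   77. ] [ 3.5  2.1 97.3]
77 [490.9  24.2  77. ] [-66.1 199.8  97.5]
82 [465.2 232.8  82. ] [ 5.2  2.  92.3]
82 [491.8  29.3  82. ] [-63.  195.6  92.5]
```

```bash
python3 -m inch '[[[1,1,15,0,0,0,0],[2,1,35,0,0,0,0],[2,1,53,0,0,0,0],[2,1,65,0,0,0,0],[2,1,71,0,0,0,0],[2,1,74,0,0,0,0],[2,1,76,0,0,0,0],[2,1,78,0,0,0,0],[2,1,79,0,0,0,0],[2,1,80,0,0,0,0],[2,1,81,0,0,0,0],[2,1,82,0,0,0,0],[2,1,83,0,0,0,0],[2,1,84,0,0,0,0]]]'
```

```text
t: 3.6
ee_pos: [462.8, 231.1, 92.8]
orientation: [-3.056, -0.727, -0.001]
ft_force: [-0.3, 0.4, 3.3]
width: 0.2
grasp_force: 1.6
```

```bash
python3 -m inch '[[[0,0,1,0,0,0,0],[0,0,2,0,0,0,0],[0,0,3,0,0,0,0],[0,0,4,0,0,0,0],[0,0,5,0,0,0,0],[0,0,6,0,0,0,0],[0,0,6.5,0,0,0,0],[0,0,7,0,0,0,0],[0,0,7,0,0,0,0]]]'
```

```text
t: 4.5
ee_pos: [462.7, 231.0, 85.6]
orientation: [-3.056, -0.727, -0.0]
ft_force: [1.0, 1.1, 1.6]
width: 0.5
grasp_force: 0.8
```

```bash
python3 -m inch '[[[0,0,0.5,0,0,0,0],[0,0,1,0,0,0,0],[0,0,1,0,0,0,0]]]';python3 -m inch '[[[0,0,0.3,0,0,0,0],[0,0,0.6,0,0,0,0],[0,0,0.6,0,0,0,0]]]'
```

```text
t: 4.8
ee_pos: [462.7, 230.9, 84.6]
orientation: [-3.056, -0.727, -0.0]
ft_force: [0.7, 1.0, 1.4]
width: 0.6
grasp_force: 0.9
t: 5.1
ee_pos: [462.7, 230.9, 84.3]
orientation: [-3.056, -0.727, -0.0]
ft_force: [-0.0, 0.0, 6.0]
width: 0.6
grasp_force: 2.8
```

```bash
python3 -m inch '[[[0,0,0.3,0,0,0,0],[0,0,0.3,0,0,0,0]]]'
```

```text
t: 5.3
ee_pos: [462.7, 231.0, 84.3]
orientation: [-3.056, -0.727, -0.0]
ft_force: [-1.1, 0.4, 8.0]
width: 0.3
grasp_force: 4.4
```

White is at its stop: the tool stopped moving while the force rose to 8 N. Lifting and moving to green.

```bash
python3 -m inch '[[[0,0,-5,0,0,0,0],[0,0,-20,0,0,0,0],[0,0,-45,0,0,0,0],[-4,12,-70,0,0,0,0],[-14,40,-85,0,0,0,0],[-25,72,-90,0,0,0,0],[-36,104,-90,0,0,0,0],[-47,136,-90,0,0,0,0],[-58,165,-90,0,0,0,0],[-66,187,-90,0,0,0,0],[-71,200,-90,0,0,0,0],[-71,201,-90,0,0,0,0],[-71,201,-90,0,0,0,0]]]'
python3 - <<'E'
from workcell import status, optics
from h import *
o=status.get_obs();m=optics.get_image("wrist");f=m['frame'].astype(int)
r,g,b=f[...,0],f[...,1],f[...,2]
k=((g>90)&(g>1.8*r)&(g>1.8*b)).astype(np.uint8)
n,L,s,c=cv2.connectedComponentsWithStats(k)
for i in range(1,n):
  if s[i,4]>300:
    p=wpos(o,m,*c[i],77);print(s[i],c[i],p.round(1),toolrow(o,p).round(1))
cv2.imwrite('pics/w2.png',m['frame'][:,:,::-1])
E
```

```text
t: 6.6
ee_pos: [489.4, 19.7, 173.6]
orientation: [-3.056, -0.726, 0.001]
ft_force: [-0.2, 0.9, 0.1]
width: 0.2
grasp_force: 0.0
```

View pics/w2.png

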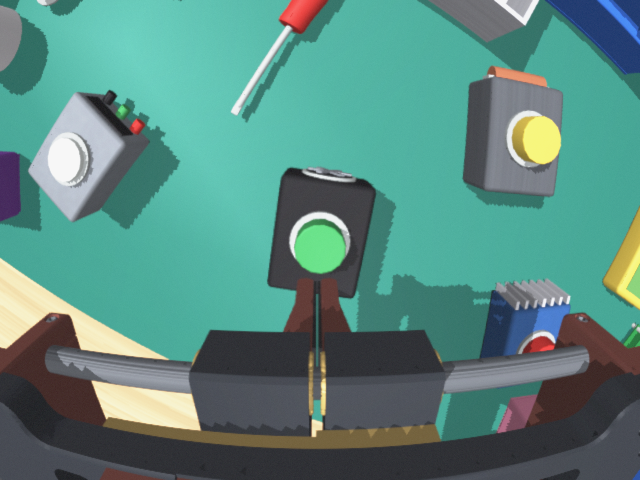

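White is now visibly down. The green cap is at (320,247) above the fan unit, close to the fingertip line, so I shift by about (2,2) and press.

```bash
python3 -m inch '[[[1,1,20,0,0,0,0],[2,2,45,0,0,0,0],[2,2,62,0,0,0,0],[2,2,70,0,0,0,0],[2,2,74,0,0,0,0],[2,2,76,0,0,0,0],[2,2,77,0,0,0,0],[2,2,78,0,0,0,0],[2,2,79,0,0,0,0],[2,2,80,0,0,0,0],[2,2,81,0,0,0,0],[2,2,82,0,0,0,0],[2,2,83,0,0,0,0]]]';python3 -m inch '[[[0,0,1,0,0,0,0],[0,0,2,0,0,0,0],[0,0,3,0,0,0,0],[0,0,4,0,0,0,0],[0,0,5,0,0,0,0],[0,0,5.5,0,0,0,0],[0,0,5.5,0,0,0,0]]]'
```

```text
t: 7.95
ee_pos: [492.8, 18.6, 90.9]
orientation: [3.056, 0.726, 0.002]
ft_force: [0.9, 2.1, 3.1]
width: 0.4
grasp_force: 1.6
t: 8.65
ee_pos: [492.3, 18.5, 85.2]
orientation: [3.056, 0.727, -0.0]
ft_force: [1.8, 0.1, 2.9]
width: 0.3
grasp_force: 1.2
```

```bash
python3 -m inch '[[[0,0,0.5,0,0,0,0],[0,0,1,0,0,0,0],[0,0,1,0,0,0,0]]]';python3 -m inch '[[[0,0,0.3,0,0,0,0],[0,0,0.5,0,0,0,0],[0,0,0.5,0,0,0,0]]]'
```

```text
t: 8.95
ee_pos: [492.3, 18.5, 84.3]
orientation: [3.056, 0.727, -0.0]
ft_force: [1.3, -0.6, 3.5]
width: 0.1
grasp_force: 2.1
t: 9.25
ee_pos: [492.3, 18.5, 84.3]
orientation: [3.056, 0.727, 0.0]
ft_force: [-0.4, -0.4, 10.7]
width: 0.7
grasp_force: 5.2
```

Green is at its stop (10.7 N, no further travel). Moving to red.

```bash
python3 -m inch '[[[0,0,-5,0,0,0,0],[0,0,-20,0,0,0,0],[0,0,-45,0,0,0,0],[-6,12,-70,0,0,0,0],[-21,40,-85,0,0,0,0],[-38,72,-90,0,0,0,0],[-55,104,-90,0,0,0,0],[-72,136,-90,0,0,0,0],[-88,165,-90,0,0,0,0],[-101,189,-90,0,0,0,0],[-108,203,-90,0,0,0,0],[-110,206,-90,0,0,0,0],[-110,206,-90,0,0,0,0]]]'
python3 - <<'E'
from workcell import status, optics
from h import *
m=optics.get_image("wrist")
cv2.imwrite('pics/w3.png',m['frame'][:,:,::-1])
E
```

```text
t: 10.55
ee_pos: [486.3, -214.5, 173.4]
orientation: [-3.056, -0.725, 0.001]
ft_force: [0.0, -0.0, -0.0]
width: 0.4
grasp_force: 0.0
```

View pics/w3.png

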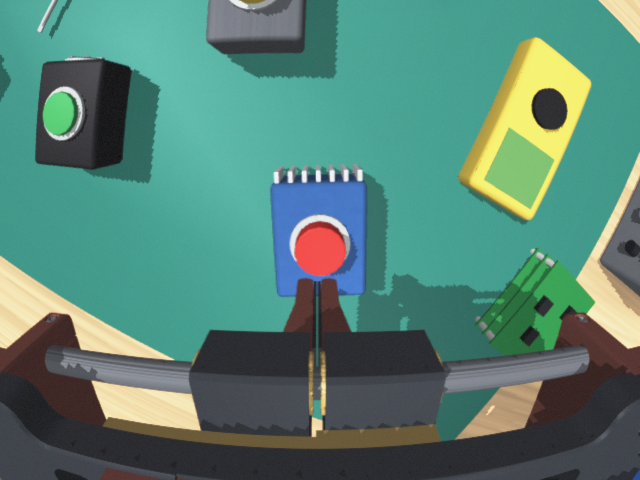

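Green is down, and the red cap is at (320,248) on the blue finned unit, with the same offset as before.

```bash
python3 -m inch '[[[1,1,20,0,0,0,0],[2,2,45,0,0,0,0],[2,2,62,0,0,0,0],[2,2,70,0,0,0,0],[2,2,74,0,0,0,0],[2,2,76,0,0,0,0],[2,2,77,0,0,0,0],[2,2,78,0,0,0,0],[2,2,79,0,0,0,0],[2,2,80,0,0,0,0],[2,2,81,0,0,0,0],[2,2,82,0,0,0,0],[2,2,83,0,0,0,0]]]';python3 -m inch '[[[0,0,1,0,0,0,0],[0,0,2,0,0,0,0],[0,0,3,0,0,0,0],[0,0,4,0,0,0,0],[0,0,5,0,0,0,0],[0,0,5.5,0,0,0,0],[0,0,5.5,0,0,0,0]]]'
```

```text
t: 11.9
ee_pos: [489.9, -215.9, 90.9]
orientation: [3.056, 0.726, 0.001]
ft_force: [1.4, 0.7, 2.4]
width: 0.5
grasp_force: 1.6
t: 12.6
ee_pos: [489.4, -215.9, 85.2]
orientation: [3.056, 0.727, -0.0]
ft_force: [1.9, -1.4, 2.3]
width: 0.5
grasp_force: 1.2
```

```bash
python3 -m inch '[[[0,0,0.5,0,0,0,0],[0,0,0.9,0,0,0,0],[0,0,0.9,0,0,0,0]]]';python3 -m inch '[[[0,0,0.3,0,0,0,0],[0,0,0.5,0,0,0,0],[0,0,0.5,0,0,0,0]]]'
```

```text
t: 12.9
ee_pos: [489.4, -215.8, 84.4]
orientation: [-3.056, -0.727, 0.0]
ft_force: [1.8, -0.3, 2.2]
width: 0.4
grasp_force: 1.5
t: 13.2
ee_pos: [489.5, -215.9, 84.3]
orientation: [3.056, 0.727, -0.0]
ft_force: [0.1, 0.1, 7.9]
width: 0.9
grasp_force: 4.1
```

Red is at its stop (7.9 N). Retreating and checking.

```bash
python3 -m inch '[[[0,0,-5,0,0,0,0],[0,0,-20,0,0,0,0],[0,0,-45,0,0,0,0],[0,0,-75,0,0,0,0],[0,0,-100,0,0,0,0],[-30,15,-130,0,0,0,0],[-70,35,-140,0,0,0,0],[-100,50,-140,0,0,0,0],[-110,55,-140,0,0,0,0],[-110,55,-140,0,0,0,0]]]'
python3 - <<'E'
from workcell import optics
import cv2
cv2.imwrite('pics/s2.png',optics.get_image("side")["frame"][:,:,::-1])
E
```

```text
t: 14.2
ee_pos: [414.7, -314.7, 223.4]
orientation: [-3.056, -0.722, 0.002]
ft_force: [0.5, 0.0, 0.4]
width: 0.3
grasp_force: 0.0
```

View pics/s2.png

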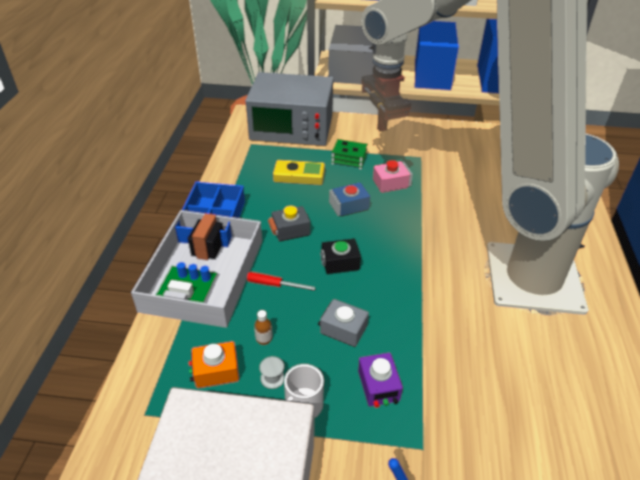

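White (345,313), green (341,248) and red (351,190) are all down. Yellow (290,212) is still up, the units have not moved, and the arm is clear.

```bash
python3 -c "
from workcell import ctrl;print(ctrl.close_job())"
```

```text
the job is handed in; nothing more can be done
None
```

I pressed white, green and red in that order, each right down to its stop with about 11 N at most; yellow was not pressed, nothing else appears to have moved, and the job was handed in at about 14 s.

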